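Line up the silver jars on the stall's display plank

ROBOT

A 7-joint arm with a two-finger parallel gripper is mounted at the origin on the work surface. World frame = base frame: x ahead of the robot, y to its left, z up, the work surface at z = 0. Lengths are in m, angles in degrees, forces in N, time in s.
With the tool pointing down it reaches from about 0.425 to 0.95 m from the base axis. Payload 4.7 kg.
Tool frame: the origin (TCP) lies between the finger pads; the fingertips stand 19 mm ahead of it and the grasp point (between the pads) is the TCP; z points along the fingers, y is the line along which they close (so a half turn about z gives the same grasp; the last joint's range is limited). The gripper opens to 85 mm and grips with 20 to 120 N. Pads are 22 mm wide; open, the fingers measure 114 mm over their backs; the gripper's body (76 mm by 85 mm) begins 54 mm behind the grasp point. The pads swing forward as they close: fully open they stand 13 mm farther back than shut.
Start: joints at [-75.109, 26.849, -2.785, 87.806, 1.381, 65.374, -4.715], TCP at [0.192, 0.647, 0.25] pointing down, gripper open.
Joint ranges: [-148.3, 148.3], [-19.14, 114.17], [-79.39, 73.82], [5.75, 140.21], [-59.74, 239.74], [12.07, 113.84], [-152.46, 152.46]. Speed limits (degrees/s): [147.25, 147.25, 180, 180, 180, 180, 180].

INTERFACE

Orientations are given as [roll, pitch, yaw] about the fixed x, y, z axes, in that order (R = Rz(yaw) Ry(pitch) Rx(roll)).
In Python, from station import bot gives the robot as it stands.
- The arm moves only by the tool jog_arm, never from a script. Its argument "rows" is a list of rows, each a list of 7 numbers: the turn, a rotation vector about the world's x, y, z in shares of 120 degrees (1.0 is 120 degrees), then the shift along the world's x, y, z in normalised numbers (1 is 0.6 m), then the finger opening in m, from 0 to 0.0854. A call has 1 to 5 rows; each row is the pose to reach, as a shift and turn from the pose commanded when the call began; what a row does not reach only later rows make up. A row lasts 1/8 s, in which the tool goes at most 62.5 mm and 10.7 degrees, less where a joint would pass 70% of its speed; a pose out of reach is approached as far as the arm can. A shift or turn number past 1, either way, is cut back to 1. A call with a gripper value outside its range is refused whole. The fingers move at their own pace and stop on an object; the grip force is fixed at half the most. Time passes only in rows, so rows that repeat a pose let the fingers close. It gives the time, the measured TCP pose, the force, the opening and the grip force at its end, in the units of the state.
- bot.get_obs(): the state, without advancing time (a new reading comes with each control period).
- bot.read_camera(name): name is "scene" or "top"; returns the picture (384x512x3 uint8, red, green, blue); there is no depth.
- bot.camera_info(name): a dict with "vfov" (degrees; the focal length in pixels is half the picture's height over the tangent of half this angle, whatever the lens; pixels are square), "cx", "cy" (the principal point, pixels), "R" (3x3) and "t" (3): a world point X has camera coordinates R X + t. Camera axes: x right, y down, z forward; pixel columns grow to the right and rows downward; lengths in m; the calibration is good to about 2 mm. A picture is of the moment at which its call begins. camera_info takes no time and is no camera call.
- bot.job_done(): hands the job in; it is judged then, once.
The state is a dict: "clock": time; "joints": joint angles; "joint_velocities": joint speeds; "tau": joint torques, N m; "ee_pos": TCP position; "tcp_rot": TCP orientation; "contact_force": force on the tool from outside, world axes, zero at the start; "ft_torque": the same for the moment, N m; "gripper_width": finger opening in m; "gripper_force": force on a finger pad.
Only numpy, scipy, OpenCV 4.12 (cv2) and the standard library are available. Lean on these libraries where they do the work, as an engineer would, in place of code of your own. Each camera call takes 0.05 s, during which the arm holds its last target. There are 200 camera calls.

TASK

Set the four silver jars out on the display plank in order of size, one in the middle of each cork pad: the smallest on the pad next to the lantern, rising to the largest on the pad next to the money chest. Keep the jars upright without tipping any over, and leave the lantern and the chest standing where they are.

Things in the scene. Friction and masses are not known exactly. Their poses are not given: they have to be found in the camera images.
- jar_34: the smallest of four alike round silver jars with closed lids (lid and jar are one rigid piece): straight upright wall 34 mm in diameter up to 34 mm, above it a shallow domed lid with a small brass knob, top at about 47 mm. Origin: centre of the underside; z up through the knob
- jar_44: the second smallest of four alike round silver jars with closed lids (lid and jar are one rigid piece): straight upright wall 44 mm in diameter up to 40 mm, above it a shallow domed lid with a small brass knob, top at about 56 mm. Origin: centre of the underside; z up through the knob
- jar_55: the second largest of four alike round silver jars with closed lids (lid and jar are one rigid piece): straight upright wall 55 mm in diameter up to 46 mm, above it a shallow domed lid with a small brass knob, top at about 64 mm. Origin: centre of the underside; z up through the knob
- jar_66: the largest of four alike round silver jars with closed lids (lid and jar are one rigid piece): straight upright wall 66 mm in diameter up to 52 mm, above it a shallow domed lid with a small brass knob, top at about 72 mm. Origin: centre of the underside; z up through the knob
- pad_1: fixed round cork pad, 80 mm across, 6 mm thick, number 1 (from the robot's left) of a row of four about 100 mm apart on a fixed dark plank (110 x 410 x 12 mm high). Origin: centre of the pad's underside, 12 mm above the table; its top is 6 mm higher, 18 mm above the table. y runs along the row towards pad 1, x across it, away from the robot
- pad_2: fixed round cork pad, 80 mm across, 6 mm thick, number 2 (from the robot's left) of a row of four about 100 mm apart on a fixed dark plank (110 x 410 x 12 mm high). Origin: centre of the pad's underside, 12 mm above the table; its top is 6 mm higher, 18 mm above the table. y runs along the row towards pad 1, x across it, away from the robot
- pad_3: fixed round cork pad, 80 mm across, 6 mm thick, number 3 (from the robot's left) of a row of four about 100 mm apart on a fixed dark plank (110 x 410 x 12 mm high). Origin: centre of the pad's underside, 12 mm above the table; its top is 6 mm higher, 18 mm above the table. y runs along the row towards pad 1, x across it, away from the robot
- pad_4: fixed round cork pad, 80 mm across, 6 mm thick, number 4 (from the robot's left) of a row of four about 100 mm apart on a fixed dark plank (110 x 410 x 12 mm high). Origin: centre of the pad's underside, 12 mm above the table; its top is 6 mm higher, 18 mm above the table. y runs along the row towards pad 1, x across it, away from the robot
- lantern: brass lantern with amber glass, 72 mm in diameter, 131 mm high with its loop, loose, standing on the table about 140 mm beyond one end pad of the row (either end). Origin: centre of the underside
- chest: small brown wooden money chest with brass straps, 74 x 87 x 55 mm high, loose, standing on the table about 140 mm beyond the other end pad of the row. Origin: centre of the underside
Mind the look-alikes: they are no part of the job. Leave any pink look-alike of the jar_44 alone. Leave any purple look-alike of the jar_34 alone.

How it is judged:
By the outcome, as a careful person would: the job done as asked, in the order asked, and still so for the second after the job is handed in, with the robot touching nothing.
It also fails if it takes over 102 s, if anything falls off the work surface, if the arm or the gripper's body presses on something with over 40 N, if the wrist force passes 120 N, or if a joint passes its speed limit or range.

## Working session

There is one attempt and no reset: what is moved stays moved. The work goes in short steps, Python scripts to look and compute and a tool call to move; the robot and the scene stay as the last step left them, time stands still between calls to the robot, and variables do not carry over. Pictures are saved under pics/ and viewed, at most 14 in all, crops included, and the job is handed in when it is done.

Besides the shell and the picture viewer there is one more tool, called after "Emit:" as a command line: name --pt "numbers of a row" for each row, then --argument value for the rest. jog_arm: Moves the arm, as the interface text tells. Its arguments: {"type":"object","properties":{"rows":{"type":"array"}},"required":["rows"]}

```bash
mkdir -p pics
python3 - <<'E'
from station import bot
import cv2
for n in("scene","top"):
    cv2.imwrite(f"pics/{n}0.png",bot.read_camera(n)[:,:,::-1]); print(n,bot.camera_info(n))
o=bot.get_obs();print(o)
E
```

```text
scene {'vfov': 56.57676653682826, 'cx': 255.980761093763, 'cy': 193.15846673265682, 'R': array([[ 0.44093037,  0.89724466,  0.0230745 ],
       [ 0.55981224, -0.25483   , -0.78846175],
       [-0.70156301,  0.36057412, -0.61465083]]), 't': array([-0.2269719 , -0.26699192,  1.16692142])}
top {'vfov': 52.91927059449317, 'cx': 259.7513558807398, 'cy': 183.76913257869876, 'R': array([[-0.01652589, -0.99985656,  0.00370789],
       [-0.9926254 ,  0.01596074, -0.12016685],
       [ 0.12009044, -0.00566641, -0.99274678]]), 't': array([0.03583134, 0.54448642, 0.83268828])}
{'clock': 0.1, 'joints': array([-75.10978059,  26.89291463,  -2.78221877,  87.86720858,
         1.38180097,  65.37369989,  -4.71702498]), 'joint_velocities': array([-0.01451724, -0.10350621, -0.04867107, -0.20271153,  0.0298811 ,
       -0.00709624, -0.03297978]), 'tau': array([ 8.12922099e-05, -5.11510563e+01, -4.72737628e-02, -2.38389695e+01,
        1.08362781e-02,  4.26640618e-03, -1.12125818e-06]), 'ee_pos': array([0.19210253, 0.64658061, 0.24936107]), 'tcp_rot': array([-1.79899885e+02,  5.26746154e-03,  1.63452576e+02]), 'contact_force': array([ 0.74991065,  0.45641137, -0.53170788]), 'ft_torque': array([-0.03191594, -0.02263581,  0.04992521]), 'gripper_force': 0.0, 'gripper_width': 0.08549936695969212}
```

View pics/top0.png

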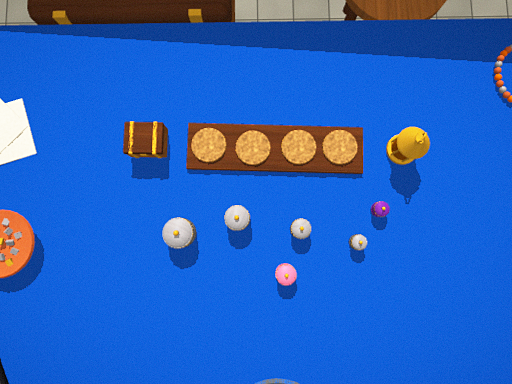

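View pics/scene0.png

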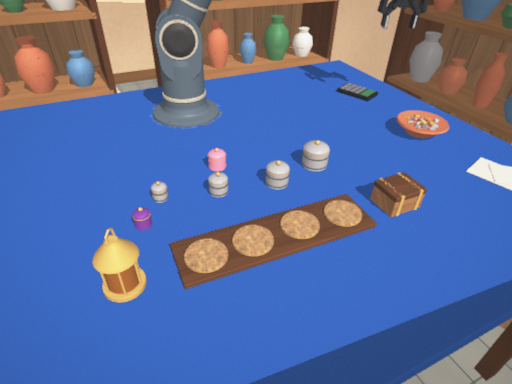

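The top view shows the chest at (145,139), next to pad 1 on the left (+y). The lantern is at (408,145), next to pad 4. Candidates in the top view:
- **Silver jars:** 66 at (178,233), 55 at (237,218), 44 at (301,229), 34 at (359,242).
- **Look-alikes to leave alone:** pink at (286,275) and purple at (381,209).

Next I measure these in both cameras.

```bash
cat > h.py <<'E'
from station import bot
import numpy as np, cv2
def K(n):
    c=bot.camera_info(n); return c,192/np.tan(np.radians(c['vfov']/2))
def ray(n,u,v,z):
    c,f=K(n); R,t=c['R'],c['t']; o=-R.T@t; d=R.T@np.array([(u-c['cx'])/f,(v-c['cy'])/f,1]); return o+d*(z-o[2])/d[2]
def proj(n,X):
    c,f=K(n); p=c['R']@np.array(X)+c['t']; return np.array([c['cx']+f*p[0]/p[2],c['cy']+f*p[1]/p[2]])
def blobs(m,lo,hi):
    k,l,s,c=cv2.connectedComponentsWithStats(m.astype(np.uint8),connectivity=8)
    return [(c[i].round(2),s[i]) for i in range(1,k) if lo<=s[i][4]<=hi]
def hsv(im): return cv2.split(cv2.cvtColor(im,cv2.COLOR_RGB2HSV))
E
python3 - <<'E'
from h import *
top=cv2.imread("pics/top0.png")[:,:,::-1].copy(); sc=cv2.imread("pics/scene0.png")[:,:,::-1].copy()
for n,im in(("top",top),("scene",sc)):
    h,s,v=hsv(im)
    print(n,"white");m=(s<70)&(v>70)
    for c,b in blobs(m,60,3000): print(c,b,ray(n,*c,0.03).round(4))
    print("brass");m=(h>10)&(h<32)&(s>90)&(v>110)
    for c,b in blobs(m,3,4000): print(c,b, ray(n,*c,0.018).round(4))
# crop montage
a=cv2.resize(top[110:300,120:440],None,fx=2.4,fy=2.4,interpolation=cv2.INTER_CUBIC)
cv2.imwrite("pics/crop.png",a[:,:,::-1])
E
```

```text
top white
[14.63 12.69] [  0   0  38  25 746] [0.9635 0.6016 0.03  ]
[288.76  10.18] [ 235    0  111   22 2345] [ 0.9605 -0.049   0.03  ]
[474.61   9.21] [ 431    0   81   19 1357] [ 0.9566 -0.4927  0.03  ]
[ 14.45 132.03] [   0   98   37   67 1798] [0.6733 0.5847 0.03  ]
[236.45 217.23] [224 205  26  26 480] [0.4711 0.0801 0.03  ]
[178.04 232.45] [163 217  33  32 736] [0.4396 0.2097 0.03  ]
[300.48 227.97] [290 218  21  21 301] [ 0.445  -0.0619  0.03  ]
[358.13 241.42] [349 234  18  16 184] [ 0.4134 -0.1886  0.03  ]
brass
[399.48   8.17] [ 353    0   94   20 1436] [ 0.9691 -0.3181  0.018 ]
[194.67  14.88] [188   9  15  13 165] [0.9589 0.1768 0.018 ]
[60.48 16.98] [ 52  10  20  14 173] [0.9582 0.499  0.018 ]
[503.84  52.97] [501  50   8   7  32] [ 0.8517 -0.5605  0.018 ]
[499.    68.67] [498  68   3   2   3] [ 0.8128 -0.5454  0.018 ]
[498.31  77.4 ] [495  73   8  11  42] [ 0.7912 -0.5418  0.018 ]
[507.8  93.2] [507  92   3   3   5] [ 0.7522 -0.5607  0.018 ]
[509.71  98.57] [508  96   4   6  21] [ 0.739  -0.5639  0.018 ]
[136.28 135.47] [125 121  27  37 453] [0.664  0.3107 0.018 ]
[15
[... 7984 characters left out ...]
8 ]
[257.5 261.5] [257 261   2   2   4] [ 0.686  -0.0815  0.018 ]
[260.33 260.33] [260 260   2   2   3] [ 0.6856 -0.0756  0.018 ]
[263.33 261.  ] [263 260   2   3   3] [ 0.6894 -0.0714  0.018 ]
[186.33 271.67] [186 271   2   2   3] [ 0.6541 -0.2046  0.018 ]
[184.  275.6] [182 275   5   2   5] [ 0.6607 -0.2108  0.018 ]
[200.38 279.38] [198 277   6   5   8] [ 0.6804 -0.1879  0.018 ]
[184.   279.33] [183 279   3   2   3] [ 0.6685 -0.2132  0.018 ]
[205.5  279.75] [205 279   2   3   4] [ 0.6848 -0.1803  0.018 ]
[186.58 282.17] [184 280   7   5  12] [ 0.6761 -0.211   0.018 ]
[186.75 285.75] [186 285   2   3   4] [ 0.6833 -0.213   0.018 ]
[505.78 323.69] [500 319  12  10  45] [0.9635 0.2136 0.018 ]
```

View pics/crop.png

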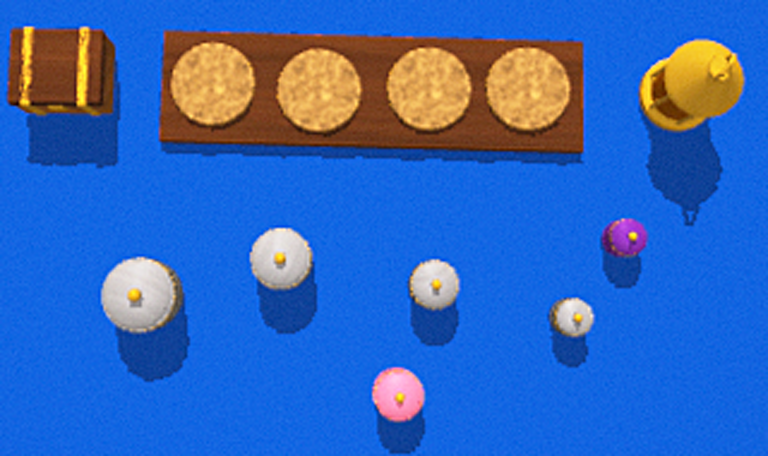

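The crop confirms four silver jars, growing from right to left. Pink and purple are clearly separate, and the pads sit in a slightly uneven row. Next I compute refined positions.

Run:
```python
from h import *
from scipy.optimize import least_squares
top=cv2.imread("pics/top0.png")[:,:,::-1].copy(); sc=cv2.imread("pics/scene0.png")[:,:,::-1].copy()
kn={66:((175.5,232.5),(317.15,142.08)),55:((236.21,217),(277.71,162.5)),44:((301.5,228),(217.5,173.5)),34:((360.5,242),(157.5,182.8))}
for j,(a,b) in kn.items():
    r=least_squares(lambda X:np.r_[proj("top",X)-a,proj("scene",X)-b],[.45,0,.05])
    z={34:.044,44:.053,55:.061,66:.068}[j]
    print(j,r.x.round(4),"res",r.fun.round(2),"top@z",ray("top",*a,z)[:2].round(4),"scene@z",ray("scene",*b,z)[:2].round(4))
for n,im,ctr in(("top",top,[(208,145),(253,148),(298,147),(340,147)]),("scene",sc,[(344,213),(300,225),(253,240),(206,256)])):
    h,s,v=hsv(im); m=((v>125)&(h<30)&(s>60)).astype(np.uint8); m=cv2.morphologyEx(m,3,np.ones((5,5))); m=cv2.morphologyEx(m,2,np.ones((3,3)))
    k,l,st,c=cv2.connectedComponentsWithStats(m)
    for i,p in enumerate(ctr):
        q=l[p[1],p[0]]; cn=max(cv2.findContours((l==q).astype(np.uint8),0,1)[0],key=len)
        P=np.array([ray(n,*x,0.018)[:2] for x in cn[:,0].astype(float)]).astype(np.float32)
        (c0,rad)=cv2.minEnclosingCircle(P); f=least_squares(lambda t:np.hypot(*(P-t[:2]).T)-t[2],[*c0,.04],loss="soft_l1",f_scale=.002).x
        print(n,"pad",i+1,f.round(4))
```

```text
66 [0.4393 0.2066 0.0684] res [ 0.26  0.16  0.36 -0.02] top@z [0.4397 0.2072] scene@z [0.4385 0.2062]
55 [0.4701 0.078  0.0602] res [ 0.42  0.23  0.52 -0.  ] top@z [0.4705 0.0788] scene@z [0.4706 0.0762]
44 [ 0.4445 -0.0622  0.053 ] res [0.3  0.12 0.33 0.02] top@z [ 0.4448 -0.0616] scene@z [ 0.4442 -0.0629]
34 [ 0.4123 -0.1906  0.0444] res [0.27 0.08 0.28 0.04] top@z [ 0.4125 -0.1901] scene@z [ 0.4114 -0.191 ]
top pad 1 [ 0.9746 -0.0066  0.3761]
top pad 2 [ 0.9746 -0.0066  0.3761]
top pad 3 [ 0.9746 -0.0066  0.3761]
top pad 4 [ 0.9746 -0.0066  0.3761]
scene pad 1 [0.6421 0.1442 0.0435]
scene pad 2 [0.6431 0.0399 0.0498]
scene pad 3 [ 0.6387 -0.0616  0.0464]
scene pad 4 [ 0.6375 -0.1641  0.0473]
```

Run:
```python
from h import *
from scipy.optimize import least_squares
for n in("top","scene"):
    im=cv2.imread(f"pics/{n}0.png")[:,:,::-1].copy().astype(float)
    print(n,im[145,208] if n=="top" else im[213,344], im[168,208] if n=="top" else im[250,344])
    g=cv2.GaussianBlur(im,(0,0),1)[:,:,0]
    guess=[(.64,.141),(.633,.041),(.635,-.063),(.635,-.156)]
    for i,c in enumerate(guess):
        for it in range(3):
            P=[]
            for a in np.radians(np.arange(0,360,5)):
                rs=np.arange(.025,.0475,.0005); U=np.array([proj(n,[c[0]+r*np.cos(a),c[1]+r*np.sin(a),.018]) for r in rs],np.float32)
                v=cv2.remap(g.astype(np.float32),U[:,0],U[:,1],1)[:,0]; w=v[:-4]-v[4:]; k=w.argmax()
                P.append([c[0]+rs[k+2]*np.cos(a),c[1]+rs[k+2]*np.sin(a)])
            P=np.array(P); f=least_squares(lambda t:np.hypot(*(P-t[:2]).T)-t[2],[*c,.04],loss="soft_l1",f_scale=.001); c=f.x[:2]
        print(n,i+1,f.x.round(4),"med|res|",np.median(abs(np.hypot(*(P-c).T)-f.x[2])).round(4))
```

```text
top [222. 160.  76.] [124.  60.  21.]Traceback (most recent call last):
  File "<stdin>", line 12, in <module>
  File "h.py", line 8, in proj
    c,f=K(n); p=c['R']@np.array(X)+c['t']; return np.array([c['cx']+f*p[0]/p[2],c['cy']+f*p[1]/p[2]])
        ~^^^
  File "h.py", line 4, in K
    c=bot.camera_info(n); return c,192/np.tan(np.radians(c['vfov']/2))
ValueError: time passes only in moves, steps and waits
```

```bash
sed -i 's/^def K/import functools\n@functools.cache\ndef K/' h.py
python3 - <<'E'
from h import *
from scipy.optimize import least_squares
for n in("top","scene"):
    im=cv2.imread(f"pics/{n}0.png")[:,:,::-1].copy().astype(float)
    g=cv2.GaussianBlur(im,(0,0),1)[:,:,0]
    guess=[(.64,.141),(.633,.041),(.635,-.063),(.635,-.156)]
    for i,c in enumerate(guess):
        for it in range(3):
            P=[]
            for a in np.radians(np.arange(0,360,5)):
                rs=np.arange(.025,.0475,.0005); U=np.array([proj(n,[c[0]+r*np.cos(a),c[1]+r*np.sin(a),.018]) for r in rs],np.float32)
                v=cv2.remap(g.astype(np.float32),U[:,0],U[:,1],1)[:,0]; w=v[:-4]-v[4:]; k=w.argmax()
                P.append([c[0]+rs[k+2]*np.cos(a),c[1]+rs[k+2]*np.sin(a)])
            P=np.array(P); f=least_squares(lambda t:np.hypot(*(P-t[:2]).T)-t[2],[*c,.04],loss="soft_l1",f_scale=.001); c=f.x[:2]
        print(n,i+1,f.x.round(4),"med|res|",np.median(abs(np.hypot(*(P-c).T)-f.x[2])).round(4))
E
```

```text
top 1 [0.6409 0.1443 0.04  ] med|res| 0.0005
top 2 [0.6328 0.042  0.0399] med|res| 0.0003
top 3 [ 0.6329 -0.0637  0.04  ] med|res| 0.0004
top 4 [ 0.6312 -0.1592  0.0401] med|res| 0.0005
scene 1 [0.6402 0.1437 0.0415] med|res| 0.0014
scene 2 [0.6321 0.0412 0.0411] med|res| 0.001
scene 3 [ 0.6321 -0.0649  0.0411] med|res| 0.0008
scene 4 [ 0.6309 -0.16    0.041 ] med|res| 0.0006
```

Heights and pad radii (40 mm) match the description, and the two cameras agree to about 1 mm. Starting with jar_66, which goes to pad 1 by the chest.

The rows are not in the units I measure in: shifts go in shares of 0.6 m and turns go in shares of 120 degrees. I convert before sending: -0.44 m / 0.6 = -0.7333, 0.247 m / 0.6 = 0.4117, -73.5 degrees / 120 = -0.6125.

Emit:
jog_arm --pt "0 0 -0.6125 0.4117 -0.7333 -0.1667 0.085" --pt "0 0 -0.6125 0.4117 -0.7333 -0.1667 0.085" --pt "0 0 -0.6125 0.4117 -0.7333 -0.1667 0.085" --pt "0 0 -0.6125 0.4117 -0.7333 -0.1667 0.085" --pt "0 0 -0.6125 0.4117 -0.7333 -0.1667 0.085"

```text
clock: 0.72
ee_pos: [0.3429, 0.3778, 0.1891]
tcp_rot: [180.0, -0.0, 109.4]
contact_force: [0.8, 0.6, 0.3]
gripper_width: 0.0852
gripper_force: 0.0
```

In the tool's units: -0.172 m / 0.6 = -0.2867, 0.097 m / 0.6 = 0.1617, -19.5 degrees / 120 = -0.1625.

Emit:
jog_arm --pt "0 0 -0.1625 0.1617 -0.2867 -0.0667 0.085" --pt "0 0 -0.1625 0.1617 -0.2867 -0.0667 0.085" --pt "0 0 -0.1625 0.1617 -0.2867 -0.0667 0.085" --pt "0 0 -0.1625 0.1617 -0.2867 -0.0667 0.085" --pt "0 0 -0.1625 0.1617 -0.2867 -0.0667 0.085"

```text
clock: 1.35
ee_pos: [0.4393, 0.2073, 0.1493]
tcp_rot: [-180.0, 0.0, 90.1]
contact_force: [-0.2, -0.3, 0.5]
gripper_width: 0.0845
gripper_force: 0.0
```

In the tool's units: -0.122 m / 0.6 = -0.2033, -0.085 m / 0.6 = -0.1417.

Emit:
jog_arm --pt "0 0 0 0 -0.0008 -0.075 0.085" --pt "0 0 0 0 -0.0008 -0.1417 0.085" --pt "0 0 0 0 -0.0008 -0.18 0.085" --pt "0 0 0 0 -0.0008 -0.2033 0.085" --pt "0 0 0 0 -0.0008 -0.2033 0.085"

```text
clock: 1.98
ee_pos: [0.4385, 0.2084, 0.0272]
tcp_rot: [-179.9, -0.0, 90.4]
contact_force: [-0.1, -0.3, 0.6]
gripper_width: 0.0852
gripper_force: 0.0
```

Run:
```python
from h import *
a=bot.read_camera("top")[130:300,100:260];b=bot.read_camera("scene")[90:260,240:400]
f=lambda x:cv2.resize(x[:,:,::-1],(395,420),interpolation=2)
cv2.imwrite("pics/g1.png",np.hstack([f(a),f(b)])); print(bot.get_obs()['ee_pos'],bot.get_obs()['contact_force'])
```

```text
[0.43961245 0.20820194 0.02824876] [ 0.74326312  0.02737594 -0.1385686 ]
```

View pics/g1.png

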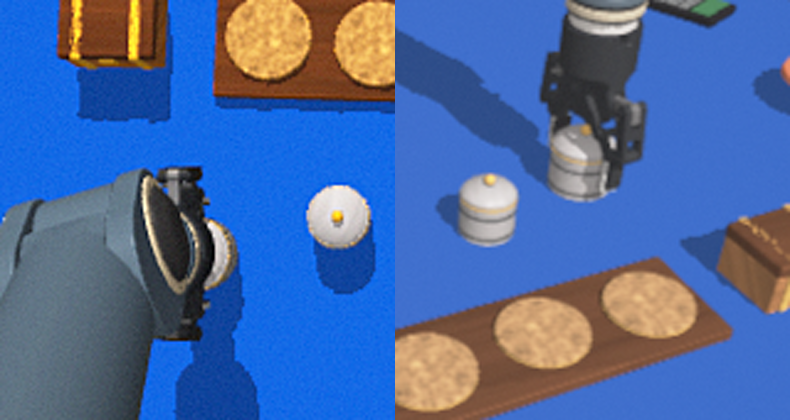

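The jar stands between the two fingers, with its knob still at scene (317,142). Closing.

Emit:
jog_arm --pt "0 0 0 0 0 0 0.05" --pt "0 0 0 0 0 0 0.05" --pt "0 0 0 0 0 0 0.05" --pt "0 0 0 0 0 0 0.05" --pt "0 0 0 0 0 0 0.05"

```text
clock: 2.7
ee_pos: [0.4392, 0.2077, 0.0288]
tcp_rot: [180.0, -0.1, 90.2]
contact_force: [-2.2, 1.0, 6.3]
gripper_width: 0.0649
gripper_force: 65.0
```

Emit:
jog_arm --pt "0 0 0 0 0 0.0333 0.05" --pt "0 0 0 0 0 0.1 0.05" --pt "0 0 0 0.0833 -0.0267 0.15 0.05" --pt "0 0 0 0.1667 -0.0533 0.15 0.05" --pt "0 0 0 0.25 -0.0783 0.15 0.05"

```text
clock: 3.32
ee_pos: [0.5904, 0.16, 0.1184]
tcp_rot: [180.0, -0.1, 90.3]
contact_force: [0.1, 0.4, -3.8]
gripper_width: 0.0647
gripper_force: 68.3
```

```bash
cat >> h.py <<'E'
def find(j,pos,save=None):
    "search the knob of jar j near where it should be; world xy at its height in each camera; pos = expected jar base"
    z={34:.044,44:.053,55:.061,66:.068}[j]+pos[2]
    for n in("top","scene"):
        im=bot.read_camera(n); h,s,v=hsv(im); u0,v0=proj(n,[*pos[:2],z])
        m=(h>10)&(h<32)&(s>90)&(v>110); B=[(np.hypot(c[0]-u0,c[1]-v0),*c) for c,b in blobs(m,4,60)]
        B=[b for b in sorted(B) if b[0]<12]
        print(n,"expect",(round(u0,1),round(v0,1)),[(b,ray(n,b[1],b[2],z)[:2].round(4)) for b in np.round(B[:3],2)])
        if save: cv2.imwrite(f"pics/{save}_{n}.png",im[:,:,::-1])
E
python3 - <<'E'
from h import *
o=bot.get_obs();p=o['ee_pos'];print(p,o['tcp_rot'],o['gripper_width'],o['contact_force'])
find(66,[p[0],p[1]-.001,p[2]-.028])
E
```

```text
[0.59038567 0.15997112 0.11839926] [ 1.79955748e+02 -5.19292025e-02  9.02640128e+01] 0.06474338547326822 [ 0.10199442  0.35882873 -3.84366798]
top expect (np.float64(191.3), np.float64(153.7)) []
scene expect (np.float64(345.9), np.float64(142.2)) [(array([  2.73, 345.94, 144.88]), array([0.5992, 0.1523]))]
```

In the tool's units: -0.064 m / 0.6 = -0.1067, -0.06 m / 0.6 = -0.1.

Emit:
jog_arm --pt "0 0 0 0.05 -0.0167 0 0.05" --pt "0 0 0 0.0858 -0.0267 -0.0167 0.05" --pt "0 0 0 0.0858 -0.0267 -0.0667 0.05" --pt "0 0 0 0.0858 -0.0267 -0.1 0.05" --pt "0 0 0 0.0858 -0.0267 -0.1067 0.05"

```text
clock: 4.05
ee_pos: [0.6388, 0.1444, 0.0517]
tcp_rot: [-179.8, 0.0, 90.3]
contact_force: [-0.4, 0.1, -3.5]
gripper_width: 0.065
gripper_force: 68.8
```

Run:
```python
from h import *
find(66,[.641,.144,.026],"p1")
o=bot.get_obs();p=o['ee_pos'];print(p,o['tcp_rot'],o['contact_force'])
a=cv2.imread("pics/p1_top.png")[80:250,100:260];b=cv2.imread("pics/p1_scene.png")[110:280,270:430]
f=lambda x:cv2.resize(x,(395,420),interpolation=2)
cv2.imwrite("pics/p1.png",np.hstack([f(a),f(b)]))
```

```text
top expect (np.float64(203.7), np.float64(136.1)) []
scene expect (np.float64(349.8), np.float64(183.6)) [(array([  1.73, 348.53, 184.84]), array([0.6432, 0.1392]))]
[0.64030789 0.14451797 0.05339204] [-1.79963897e+02  3.45930341e-03  9.02600430e+01] [ 0.70103356 -0.08239408 -3.38704572]
```

View pics/p1.png

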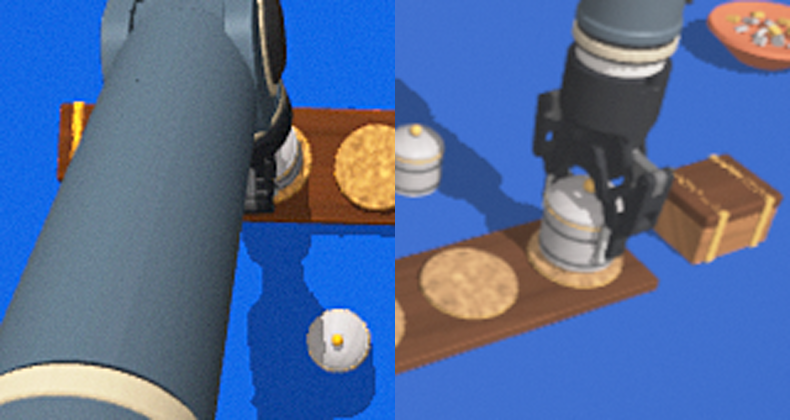

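jar_66 hangs over pad 1, centred in both views. Lowering it gently.

In the tool's units: -0.007 m / 0.6 = -0.0117, -0.006 m / 0.6 = -0.01.

Emit:
jog_arm --pt "0 0 0 0 0 -0.0033 0.05" --pt "0 0 0 0 0 -0.0067 0.05" --pt "0 0 0 0 0 -0.01 0.05" --pt "0 0 0 0 0 -0.0117 0.05" --pt "0 0 0 0 0 -0.0117 0.05"

```text
clock: 4.78
ee_pos: [0.6407, 0.1443, 0.0469]
tcp_rot: [-180.0, -0.0, 90.2]
contact_force: [-0.7, -0.4, -0.9]
gripper_width: 0.0649
gripper_force: 69.2
```

Contact: the weight is off the tool. Opening, then retracting.

Emit:
jog_arm --pt "0 0 0 0 0 0 0.085" --pt "0 0 0 0 0 0 0.085" --pt "0 0 0 0 0 0 0.085" --pt "0 0 0 0 0 0.0167 0.085" --pt "0 0 0 0 0 0.0833 0.085"

```text
clock: 5.4
ee_pos: [0.6391, 0.144, 0.0954]
tcp_rot: [-179.7, 0.1, 90.2]
contact_force: [0.6, 0.3, 1.2]
gripper_width: 0.0851
gripper_force: 0.0
```

In the tool's units: -0.17 m / 0.6 = -0.2833, -0.11 m / 0.6 = -0.1833.

Emit:
jog_arm --pt "0 0 0 0 0 0.0833 0.085" --pt "0 0 0 -0.0917 -0.0367 0.1083 0.085" --pt "0 0 0 -0.1833 -0.0733 0.1083 0.085" --pt "0 0 0 -0.2833 -0.11 0.1083 0.085" --pt "0 0 0 -0.2833 -0.11 0.1083 0.085"

```text
clock: 6.02
ee_pos: [0.4653, 0.0761, 0.1613]
tcp_rot: [-179.7, -0.0, 90.1]
contact_force: [1.8, -0.4, 0.1]
gripper_width: 0.0849
gripper_force: 0.0
```

Run:
```python
from h import *
o=bot.get_obs();print(o['ee_pos'],o['tcp_rot'],o['contact_force'])
find(66,[.641,.144,.018]); find(55,[.4704,.078,0])
```

```text
[0.46525326 0.07610665 0.16126298] [-1.79707232e+02 -3.73214760e-02  9.01082733e+01] [ 1.75376778 -0.38398445  0.08784588]
top expect (np.float64(204.3), np.float64(137.0)) [(array([  0.8 , 204.25, 136.21]), array([0.6427, 0.1441]))]
scene expect (np.float64(349.0), np.float64(186.9)) [(array([2.4000e-01, 3.4886e+02, 1.8700e+02]), array([0.6412, 0.1434]))]
top expect (np.float64(236.6), np.float64(217.1)) []
scene expect (np.float64(278.3), np.float64(162.3)) [(array([  0.66, 277.71, 162.5 ]), array([0.4706, 0.0762]))]
```

jar_66 sits within 2 mm of the centre of pad 1. Next jar_55.

In the tool's units: -0.135 m / 0.6 = -0.225, -0.12 m / 0.6 = -0.2.

Emit:
jog_arm --pt "0 0 0 0 -0.0008 -0.0667 0.085" --pt "0 0 0 0 -0.0008 -0.15 0.085" --pt "0 0 0 0 -0.0008 -0.2 0.085" --pt "0 0 0 0 -0.0008 -0.225 0.085" --pt "0 0 0 0 -0.0008 -0.225 0.085"

```text
clock: 6.85
ee_pos: [0.4714, 0.0779, 0.026]
tcp_rot: [-180.0, 0.0, 90.2]
contact_force: [-0.2, -0.5, 0.3]
gripper_width: 0.0848
gripper_force: 0.0
```

Emit:
jog_arm --pt "0 0 0 0 0 0 0.04" --pt "0 0 0 0 0 0 0.04" --pt "0 0 0 0 0 0 0.04" --pt "0 0 0 0 0 0 0.04" --pt "0 0 0 0 0 0 0.04"

```text
clock: 7.48
ee_pos: [0.4712, 0.0781, 0.0279]
tcp_rot: [179.9, -0.1, 90.2]
contact_force: [-0.7, -0.1, 5.6]
gripper_width: 0.0538
gripper_force: 62.4
```

In the tool's units: 0.15 m / 0.6 = 0.25, 0.06 m / 0.6 = 0.1.

Emit:
jog_arm --pt "0 0 0 0 0 0.0333 0.04" --pt "0 0 0 0 0 0.1 0.04" --pt "0 0 0 0.0833 -0.02 0.1333 0.04" --pt "0 0 0 0.1667 -0.04 0.1333 0.04" --pt "0 0 0 0.25 -0.06 0.1333 0.04"

```text
clock: 8.1
ee_pos: [0.6223, 0.0419, 0.1079]
tcp_rot: [179.9, -0.1, 90.3]
contact_force: [0.4, 0.3, -2.6]
gripper_width: 0.0539
gripper_force: 64.1
```

In the tool's units: -0.054 m / 0.6 = -0.09, -0.045 m / 0.6 = -0.075.

Emit:
jog_arm --pt "0 0 0 0.0192 0 0 0.04" --pt "0 0 0 0.0192 0 -0.0417 0.04" --pt "0 0 0 0.0192 0 -0.075 0.04" --pt "0 0 0 0.0192 0 -0.09 0.04" --pt "0 0 0 0.0192 0 -0.09 0.04"

```text
clock: 8.72
ee_pos: [0.6315, 0.042, 0.052]
tcp_rot: [-179.9, 0.0, 90.3]
contact_force: [0.1, -0.1, -1.7]
gripper_width: 0.0535
gripper_force: 64.2
```

Run:
```python
from h import *
find(55,[.6325,.042,.026],"p2")
o=bot.get_obs();p=o['ee_pos'];print(p,o['tcp_rot'],o['contact_force'],o['gripper_width'])
```

```text
top expect (np.float64(252.1), np.float64(140.1)) []
scene expect (np.float64(303.7), np.float64(197.2)) []
[0.63261303 0.04183774 0.05321635] [ 1.79935805e+02 -8.74068850e-03  9.02425751e+01] [ 0.17792274  0.17298695 -2.48866969] 0.05364687754416245
```

In the tool's units: -0.0075 m / 0.6 = -0.0125, -0.006 m / 0.6 = -0.01.

Emit:
jog_arm --pt "0 0 0 0 0 -0.0033 0.04" --pt "0 0 0 0 0 -0.0067 0.04" --pt "0 0 0 0 0 -0.01 0.04" --pt "0 0 0 0 0 -0.0125 0.04" --pt "0 0 0 0 0 -0.0125 0.04"

```text
clock: 9.45
ee_pos: [0.6323, 0.0418, 0.046]
tcp_rot: [-180.0, -0.0, 90.2]
contact_force: [-2.8, -1.1, 4.3]
gripper_width: 0.0541
gripper_force: 65.1
```

In the tool's units: 0.06 m / 0.6 = 0.1, 0.015 m / 0.6 = 0.025.

Emit:
jog_arm --pt "0 0 0 0 0 0 0.085" --pt "0 0 0 0 0 0 0.085" --pt "0 0 0 0 0 0 0.085" --pt "0 0 0 0 0 0.025 0.085" --pt "0 0 0 0 0 0.1 0.085"

```text
clock: 10.07
ee_pos: [0.6307, 0.0418, 0.1043]
tcp_rot: [-179.7, 0.0, 90.2]
contact_force: [-0.3, 0.6, 0.6]
gripper_width: 0.0852
gripper_force: 0.0
```

In the tool's units: -0.188 m / 0.6 = -0.3133, -0.14 m / 0.6 = -0.2333.

Emit:
jog_arm --pt "0 0 0 -0.0667 -0.0367 0.0917 0.085" --pt "0 0 0 -0.15 -0.0833 0.0917 0.085" --pt "0 0 0 -0.2333 -0.1283 0.0917 0.085" --pt "0 0 0 -0.3133 -0.1733 0.0917 0.085" --pt "0 0 0 -0.3133 -0.1733 0.0917 0.085"

```text
clock: 10.7
ee_pos: [0.4406, -0.0643, 0.1608]
tcp_rot: [-179.9, -0.1, 89.9]
contact_force: [1.3, 1.4, 0.2]
gripper_width: 0.0849
gripper_force: 0.0
```

Run:
```python
from h import *
find(55,[.6325,.042,.018]); find(44,[.4445,-.062,0]); find(66,[.641,.144,.018])
o=bot.get_obs();print(o['ee_pos'],o['tcp_rot'],o['contact_force'])
```

```text
top expect (np.float64(252.2), np.float64(140.9)) [(array([  0.93, 251.72, 140.11]), array([0.6343, 0.0429]))]
scene expect (np.float64(303.3), np.float64(200.5)) [(array([  0.61, 303.  , 201.  ]), array([0.6337, 0.0406]))]
top expect (np.float64(301.7), np.float64(228.1)) [(array([ 10.96, 291.  , 230.5 ]), array([ 0.4398, -0.0387]))]
scene expect (np.float64(217.9), np.float64(173.5)) [(array([  0.49, 217.45, 173.64]), array([ 0.4447, -0.0632]))]
top expect (np.float64(204.3), np.float64(137.0)) [(array([  0.92, 204.22, 136.09]), array([0.643 , 0.1441]))]
scene expect (np.float64(349.0), np.float64(186.9)) [(array([  0.35, 348.78, 187.09]), array([0.6414, 0.143 ]))]
[ 0.44554746 -0.0616152   0.16031305] [1.79945311e+02 1.79174546e-02 9.03275718e+01] [-0.71290124  0.15923547 -0.17171973]
```

jar_55 is centred on pad 2. Next jar_44: descend to z ≈ 0.024.

In the tool's units: -0.136 m / 0.6 = -0.2267, -0.12 m / 0.6 = -0.2.

Emit:
jog_arm --pt "0 0 0 -0.0008 -0.0008 -0.0667 0.085" --pt "0 0 0 -0.0008 -0.0008 -0.15 0.085" --pt "0 0 0 -0.0008 -0.0008 -0.2 0.085" --pt "0 0 0 -0.0008 -0.0008 -0.2267 0.085" --pt "0 0 0 -0.0008 -0.0008 -0.2267 0.085"

```text
clock: 11.62
ee_pos: [0.4436, -0.0624, 0.0228]
tcp_rot: [-179.8, 0.0, 90.3]
contact_force: [0.6, -0.8, -0.2]
gripper_width: 0.085
gripper_force: 0.0
```

Emit:
jog_arm --pt "0 0 0 0 0 0 0.03" --pt "0 0 0 0 0 0 0.03" --pt "0 0 0 0 0 0 0.03" --pt "0 0 0 0 0 0 0.03" --pt "0 0 0 0 0 0 0.03"

```text
clock: 12.25
ee_pos: [0.4443, -0.0626, 0.0251]
tcp_rot: [179.9, -0.0, 90.2]
contact_force: [-0.4, -0.2, 4.7]
gripper_width: 0.043
gripper_force: 60.3
```

In the tool's units: 0.16 m / 0.6 = 0.2667, -0.002 m / 0.6 = -0.0033.

Emit:
jog_arm --pt "0 0 0 0 0 0.0333 0.03" --pt "0 0 0 0 0 0.1 0.03" --pt "0 0 0 0.0833 -0.0017 0.1333 0.03" --pt "0 0 0 0.175 -0.0033 0.1333 0.03" --pt "0 0 0 0.2667 -0.0033 0.1333 0.03"

```text
clock: 12.88
ee_pos: [0.6055, -0.0644, 0.1053]
tcp_rot: [179.9, -0.0, 90.3]
contact_force: [0.4, 0.0, -1.3]
gripper_width: 0.0425
gripper_force: 61.2
```

In the tool's units: -0.054 m / 0.6 = -0.09, -0.045 m / 0.6 = -0.075.

Emit:
jog_arm --pt "0 0 0 0.0467 0 0 0.03" --pt "0 0 0 0.0467 0 -0.0417 0.03" --pt "0 0 0 0.0467 0 -0.075 0.03" --pt "0 0 0 0.0467 0 -0.09 0.03" --pt "0 0 0 0.0467 0 -0.09 0.03"

```text
clock: 13.5
ee_pos: [0.631, -0.0647, 0.0496]
tcp_rot: [-179.9, -0.0, 90.2]
contact_force: [0.3, 0.8, -0.6]
gripper_width: 0.0426
gripper_force: 61.4
```

Run:
```python
from h import *
find(44,[.6325,-.064,.026],"p3")
o=bot.get_obs();p=o['ee_pos'];print(p,o['tcp_rot'],o['contact_force'],o['gripper_width'])
```

```text
top expect (np.float64(301.4), np.float64(140.2)) []
scene expect (np.float64(254.0), np.float64(215.7)) []
[ 0.63208091 -0.06489065  0.0507582 ] [1.79930482e+02 2.14297718e-03 9.02278974e+01] [ 0.33176605 -0.34805238 -0.37135512] 0.04239133506445651
```

In the tool's units: -0.0075 m / 0.6 = -0.0125, -0.006 m / 0.6 = -0.01.

Emit:
jog_arm --pt "0 0 0 0 0 -0.0033 0.03" --pt "0 0 0 0 0 -0.0067 0.03" --pt "0 0 0 0 0 -0.01 0.03" --pt "0 0 0 0 0 -0.0125 0.03" --pt "0 0 0 0 0 -0.0125 0.03"

```text
clock: 14.22
ee_pos: [0.6317, -0.0647, 0.0432]
tcp_rot: [-180.0, -0.0, 90.2]
contact_force: [-2.5, 1.2, 4.3]
gripper_width: 0.0427
gripper_force: 61.9
```

In the tool's units: 0.06 m / 0.6 = 0.1, 0.015 m / 0.6 = 0.025.

Emit:
jog_arm --pt "0 0 0 0 0 0 0.085" --pt "0 0 0 0 0 0 0.085" --pt "0 0 0 0 0 0 0.085" --pt "0 0 0 0 0 0.025 0.085" --pt "0 0 0 0 0 0.1 0.085"

```text
clock: 14.85
ee_pos: [0.6302, -0.0644, 0.1018]
tcp_rot: [-179.7, -0.0, 90.2]
contact_force: [0.6, 0.6, 0.7]
gripper_width: 0.0852
gripper_force: 0.0
```

In the tool's units: -0.22 m / 0.6 = -0.3667, -0.19 m / 0.6 = -0.3167.

Emit:
jog_arm --pt "0 0 0 -0.075 -0.0433 0.075 0.085" --pt "0 0 0 -0.1583 -0.09 0.075 0.085" --pt "0 0 0 -0.2417 -0.1383 0.075 0.085" --pt "0 0 0 -0.3167 -0.1817 0.075 0.085" --pt "0 0 0 -0.3667 -0.21 0.075 0.085"

```text
clock: 15.48
ee_pos: [0.4097, -0.1921, 0.1486]
tcp_rot: [179.9, -0.0, 90.1]
contact_force: [0.0, -0.7, 0.0]
gripper_width: 0.085
gripper_force: 0.0
```

Run:
```python
from h import *
find(44,[.6325,-.064,.018]); find(34,[.412,-.1905,0])
o=bot.get_obs();print(o['ee_pos'],o['tcp_rot'],o['contact_force'])
```

```text
top expect (np.float64(301.0), np.float64(141.0)) [(array([  0.55, 300.62, 140.62]), array([ 0.6334, -0.0632])), (array([ 11.06, 292.83, 148.5 ]), array([ 0.6162, -0.0458]))]
scene expect (np.float64(253.9), np.float64(218.9)) [(array([  0.41, 253.62, 219.25]), array([ 0.6331, -0.0648]))]
top expect (np.float64(360.7), np.float64(242.2)) [(array([2.800e-01, 3.605e+02, 2.420e+02]), array([ 0.4125, -0.1901])), (array([  9.23, 351.5 , 241.33]), array([ 0.4142, -0.1706]))]
scene expect (np.float64(157.8), np.float64(182.9)) [(array([  0.33, 157.5 , 182.8 ]), array([ 0.4114, -0.191 ]))]
[ 0.41209322 -0.19113288  0.14857094] [ 1.79864779e+02 -3.04184779e-03  9.01633250e+01] [ 0.2645438   0.09169076 -0.0908094 ]
```

jar_44 is centred on pad 3. Next jar_34: descend to z ≈ 0.021.

In the tool's units: -0.127 m / 0.6 = -0.2117, -0.113 m / 0.6 = -0.1883.

Emit:
jog_arm --pt "0 0 0 0 0.0008 -0.0667 0.085" --pt "0 0 0 0 0.0008 -0.1417 0.085" --pt "0 0 0 0 0.0008 -0.1883 0.085" --pt "0 0 0 0 0.0008 -0.2117 0.085" --pt "0 0 0 0 0.0008 -0.2117 0.085"

```text
clock: 16.3
ee_pos: [0.4123, -0.1899, 0.0202]
tcp_rot: [-180.0, -0.0, 90.3]
contact_force: [-0.2, -0.7, 0.8]
gripper_width: 0.0848
gripper_force: 0.0
```

Emit:
jog_arm --pt "0 0 0 0 0 0 0.02" --pt "0 0 0 0 0 0 0.02" --pt "0 0 0 0 0 0 0.02" --pt "0 0 0 0 0 0 0.02" --pt "0 0 0 0 0 0 0.02"

```text
clock: 16.92
ee_pos: [0.4122, -0.1903, 0.0215]
tcp_rot: [179.9, -0.0, 90.2]
contact_force: [-0.4, 0.2, 7.5]
gripper_width: 0.0329
gripper_force: 59.0
```

In the tool's units: 0.17 m / 0.6 = 0.2833, 0.11 m / 0.6 = 0.1833.

Emit:
jog_arm --pt "0 0 0 0 0 0.0333 0.02" --pt "0 0 0 0 0 0.1 0.02" --pt "0 0 0 0.0833 0.0117 0.1333 0.02" --pt "0 0 0 0.1833 0.025 0.1333 0.02" --pt "0 0 0 0.2833 0.04 0.1333 0.02"

```text
clock: 17.55
ee_pos: [0.5837, -0.1658, 0.1016]
tcp_rot: [179.9, -0.0, 90.2]
contact_force: [-0.1, -0.5, -0.9]
gripper_width: 0.0322
gripper_force: 59.7
```

In the tool's units: -0.054 m / 0.6 = -0.09, 0.049 m / 0.6 = 0.0817.

Emit:
jog_arm --pt "0 0 0 0.0817 0.0117 0 0.02" --pt "0 0 0 0.0817 0.0117 -0.0417 0.02" --pt "0 0 0 0.0817 0.0117 -0.075 0.02" --pt "0 0 0 0.0817 0.0117 -0.09 0.02" --pt "0 0 0 0.0817 0.0117 -0.09 0.02"

```text
clock: 18.18
ee_pos: [0.6298, -0.1595, 0.0461]
tcp_rot: [-179.9, -0.0, 90.2]
contact_force: [-0.4, -0.1, -0.5]
gripper_width: 0.0328
gripper_force: 59.8
```

Run:
```python
from h import *
find(34,[.631,-.1595,.026],"p4")
o=bot.get_obs();p=o['ee_pos'];print(p,o['tcp_rot'],o['contact_force'],o['gripper_width'])
```

```text
top expect (np.float64(344.8), np.float64(141.1)) []
scene expect (np.float64(204.4), np.float64(234.2)) []
[ 0.63091221 -0.15974244  0.04737543] [1.79930792e+02 1.29091006e-02 9.01981752e+01] [-0.66885361 -0.16342873  0.31716361] 0.032586884164106746
```

In the tool's units: -0.0075 m / 0.6 = -0.0125, -0.006 m / 0.6 = -0.01.

Emit:
jog_arm --pt "0 0 0 0 0 -0.0033 0.02" --pt "0 0 0 0 0 -0.0067 0.02" --pt "0 0 0 0 0 -0.01 0.02" --pt "0 0 0 0 0 -0.0125 0.02" --pt "0 0 0 0 0 -0.0125 0.02"

```text
clock: 18.9
ee_pos: [0.6308, -0.1592, 0.0396]
tcp_rot: [180.0, -0.0, 90.2]
contact_force: [-2.2, 1.5, 4.5]
gripper_width: 0.0328
gripper_force: 60.3
```

Contact. Opening, then backing off well clear.

In the tool's units: 0.06 m / 0.6 = 0.1, 0.015 m / 0.6 = 0.025.

Emit:
jog_arm --pt "0 0 0 0 0 0 0.085" --pt "0 0 0 0 0 0 0.085" --pt "0 0 0 0 0 0 0.085" --pt "0 0 0 0 0 0.025 0.085" --pt "0 0 0 0 0 0.1 0.085"

```text
clock: 19.52
ee_pos: [0.6293, -0.1587, 0.0982]
tcp_rot: [-179.7, -0.0, 90.2]
contact_force: [-0.1, -1.4, 0.8]
gripper_width: 0.0852
gripper_force: 0.0
```

In the tool's units: -0.14 m / 0.6 = -0.2333, 0.12 m / 0.6 = 0.2.

Emit:
jog_arm --pt "0 0 0 0 0 0.1 0.085" --pt "0 0 0 -0.0667 0.0333 0.1667 0.085" --pt "0 0 0 -0.15 0.0667 0.2 0.085" --pt "0 0 0 -0.2333 0.1 0.2 0.085" --pt "0 0 0 -0.2333 0.1 0.2 0.085"

```text
clock: 20.15
ee_pos: [0.4871, -0.098, 0.2197]
tcp_rot: [-179.9, -0.2, 90.3]
contact_force: [0.9, -0.1, -0.0]
gripper_width: 0.0851
gripper_force: 0.0
```

Run:
```python
from h import *
for j,p in((66,[.641,.144,.018]),(55,[.6325,.042,.018]),(44,[.6325,-.064,.018]),(34,[.631,-.1595,.018])): find(j,p,"end")
print(bot.get_obs()['ee_pos'])
a=cv2.imread("pics/end_top.png")[90:290,110:440];b=cv2.imread("pics/end_scene.png")[110:310,90:420]
cv2.imwrite("pics/end.png",cv2.resize(np.vstack([a,b]),None,fx=1.5,fy=1.5))
```

```text
top expect (np.float64(204.3), np.float64(137.0)) [(array([  0.92, 204.22, 136.09]), array([0.643 , 0.1441]))]
scene expect (np.float64(349.0), np.float64(186.9)) [(array([  0.35, 348.78, 187.09]), array([0.6414, 0.143 ]))]
top expect (np.float64(252.2), np.float64(140.9)) [(array([  0.93, 251.72, 140.11]), array([0.6343, 0.0429]))]
scene expect (np.float64(303.3), np.float64(200.5)) [(array([  0.61, 303.  , 201.  ]), array([0.6337, 0.0406]))]
top expect (np.float64(301.0), np.float64(141.0)) [(array([  0.6 , 300.71, 140.5 ]), array([ 0.6337, -0.0634])), (array([ 11.06, 292.83, 148.5 ]), array([ 0.6162, -0.0458]))]
scene expect (np.float64(253.9), np.float64(218.9)) [(array([  0.41, 253.62, 219.25]), array([ 0.6331, -0.0648]))]
top expect (np.float64(344.0), np.float64(142.0)) [(array([  0.99, 343.8 , 141.  ]), array([ 0.6332, -0.1592]))]
scene expect (np.float64(204.7), np.float64(237.4)) [(array([  0.61, 204.56, 236.83]), array([ 0.6295, -0.1592])), (array([  6.2 , 209.17, 233.17]), array([ 0.6243, -0.1486])), (array([  9.2, 213.2, 234. ]), array([ 0.6293, -0.1428]))]
[ 0.4914596  -0.09969305  0.21894717]
```

View pics/end.png

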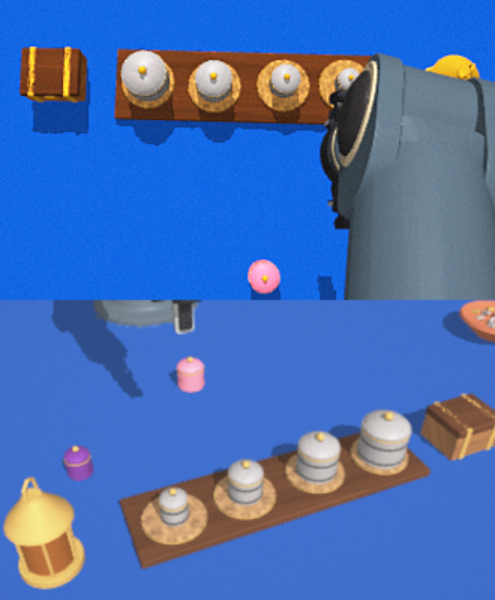

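The picture shows all four jars upright and centred on their pads, within about 2 mm. The smallest is by the lantern and the largest by the chest. The lantern, chest, pink and purple pieces are undisturbed, and the arm is clear. Handing in.

```bash
python3 -c "
from station import bot
print(bot.job_done())"
```

```text
the job is handed in; nothing more can be done
None
```

The four silver jars stand upright on their pads, smallest by the lantern to largest by the chest, each within about 2 mm of the pad's centre by the cameras; the lantern, chest and look-alikes were left alone, and the job was handed in at about 21 s.

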